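Assemble a membrane filter tower on its base

ROBOT

A 6-joint arm with a two-finger parallel gripper is mounted at the origin on a cart in front of the work surface, level with it; the furniture and walls round the work are solid. World frame = base frame: x ahead of the robot, y to its left, z up, the work surface at z = 0. Lengths are in m, angles in degrees, forces in N, time in s.
With the tool pointing down it reaches from about 0.4 to 0.825 m from the base axis. Payload 7 kg.
Tool frame: the origin (TCP) lies at the centre of the arm's flange, where the gripper is bolted on; the fingertips stand 178 mm ahead of it and the grasp point (between the pads) lies 159 mm ahead of it (tip_reach is the distance from the TCP to the fingertips, in m); z points along the fingers, y is the line along which they close (so a half turn about z gives the same grasp; the last joint's range is limited). The gripper opens to 88 mm and grips with 3 to 60 N. Pads are 19 mm wide; open, the fingers measure 130 mm over their backs; the gripper's body (78 mm by 193 mm) begins 47 mm behind the grasp point.
Start: joints at [92.538, 20.546, 0.682, 0, -70.136, -16.507], TCP at [0.163, 0.655, 0.405] pointing down, gripper open.
Joint ranges: [-176.03, 176.03], [-82.01, 121.73], [-58.28, 71.71], [-173.87, 95.51], [-174.79, -0.11], [-173.66, 173.66]. Speed limits (degrees/s): [136.94, 136.94, 172.46, 180, 180, 180].

INTERFACE

Orientations are given as [roll, pitch, yaw] about the fixed x, y, z axes, in that order (R = Rz(yaw) Ry(pitch) Rx(roll)).
In Python, from plant import * gives the robot as it stands.
- The arm moves only by the shell command python3 -m handwheel 'ROWS'. ROWS is JSON, a list of rows, each a list of 7 numbers: the opening, from -1 (shut) to 1 (fully open), then the shift along the tool's x, y, z as a fraction of full scale, then the turn, a rotation vector about the tool's x, y, z as a fraction of full scale. A call has 1 to 5 rows; each row shifts and turns the commanded pose from where the row before left it, along the tool's axes as they then stand; what a row does not reach is not made up. Full scale, the value 1, is 0.025 m for a shift and 6 degrees for a turn. A row lasts 1/8 s, in which the tool goes at most 62.5 mm and 10.7 degrees, less where a joint would pass 70% of its speed; a pose out of reach is approached as far as the arm can. A call with a number of a shift or a turn outside -1 to 1 is refused whole. A call with a gripper value outside its range is refused whole. The fingers move at their own pace and stop on an object; the grip force is fixed at half the most. Time passes only in rows, so rows that do not move let the fingers close. It gives the time, the measured TCP pose, the force, the opening and the grip force at its end, in the units of the state.
- get_obs(): the state, without advancing time (a new reading comes with each control period).
- snapshot(name): name is "scene" or "top" or "wrist"; returns a dict with "color" (420x560x3 uint8, red, green, blue), "fx", "fy", "cx", "cy" (pixels), "R" (3x3) and "t" (3): a world point X has camera coordinates R X + t; the wrist camera has in their place "tool_from_camera" (4x4, takes a point from camera to tool coordinates, whose origin is the TCP and whose axes are the flange's). Camera axes: x right, y down, z forward; pixel columns grow to the right and rows downward; lengths in m; the calibration is good to about 2 mm. A picture is of the moment at which its call begins: read the wrist's pose just before it. There is no depth.
- close_job(): hands the job in; it is judged then, once.
The state is a dict: "clock": time; "joint_pos": joint angles; "qvel": joint speeds; "tau": joint torques, N m; "tool_pos": TCP position; "orientation": TCP orientation; "force": force on the tool from outside, world axes, zero at the start; "moment": the same for the moment, N m; "opening": finger opening in m; "gripper_force": force on a finger pad.
Only numpy, scipy, OpenCV 4.12 (cv2) and the standard library are available. Lean on these libraries where they do the work, as an engineer would, in place of code of your own. Each camera call takes 0.05 s, during which the arm holds its last target. There are 200 camera calls.

TASK

Assemble the filtration unit on its base, which stays where it is, building upward one piece at a time: first the stage with the perforated floor, then the short open spacer ring, then the tall funnel, and last the lid with the knob. Every piece must sit upright and fully home in the one below it. Do not shift the culture dish, the timer or the swab tube that lie among the parts.

Things in the scene. Friction and masses are not known exactly. Their poses are not given: they have to be found in the camera images.
- filter_base: Steel base, fixed: round foot 84 mm wide, 13 mm high; body 60 mm diameter, rim 40 mm up. Top socket 50 mm diameter, 8 mm deep, one dark spot in its floor. A hose nozzle sticks out along +x, 25 mm up, to 48 mm from the axis. Origin: centre of the underside; z up. All pieces fit all sockets (2.5 mm play all round). Seated support stage: its origin is 33 mm above this one.
- support_stage: Loose round steel stage, 60 mm diameter, 37 mm high in all; top socket 50 mm diameter, 8 mm deep, its floor full of dark holes 4 mm wide. Stands on a chamfered spigot, 45 mm diameter, 7 mm long. Origin: centre of the spigot's underside; z up. Outside straight from 7 to 37 mm up. Seated spacer ring: its origin is 30 mm above this one.
- spacer_ring: Loose ring of plain white plastic, 60 mm diameter, 35 mm high in all, open right through (bore 34 mm; top socket 50 mm diameter, 8 mm deep). Stands on a chamfered spigot, 45 mm diameter, 7 mm long. Origin: centre of the spigot's underside; z up. Outside straight from 7 to 35 mm up. Seated funnel: its origin is 28 mm above this one.
- funnel: Loose tall steel cup, 60 mm diameter, 77 mm high in all, three dark lines round it, inside 50 mm diameter, a 34 mm bore in its floor. Stands on a chamfered spigot, 45 mm diameter, 7 mm long. Origin: centre of the spigot's underside; z up. Outside straight from 7 to 77 mm up. Seated lid: its origin is 70 mm above this one.
- lid: Loose black plastic lid: disc 62 mm diameter, 7 to 15 mm above the origin, with a round grip knob of 26 mm diameter on top, 15 to 45 mm above the origin. Stands on a chamfered spigot, 45 mm diameter, 7 mm long. Origin: centre of the spigot's underside; z up.
- culture_dish: Bystander, loose: a lidded culture dish with cream-coloured agar, 90 mm diameter, about 16 to 20 mm high. Leave where it lies. Origin: centre of its underside.
- bench_timer: Bystander, loose: a small off-white bench timer with three round keys, 62 x 68 x 22 mm. Leave where it lies. Origin: centre of its underside.
- swab: Bystander, loose: a capped swab tube lying flat, 133 mm long (along its y axis), 36 mm wide at its label, 17 mm high. Leave where it lies. Origin: centre of its underside.

How it is judged (in metres and radians):
On the way, in this order (a step that is already met when the one before it is completed fails the run):
1. the support stage sits home on the filter base (z of support_stage in the frame of filter_base between 0.03 and 0.036 m and horizontal distance between support_stage and filter_base below 0.005 m and angle between support_stage's own z axis and vertical below 0.06 rad), for 0.2 s.
2. the spacer ring sits home on the support stage (z of spacer_ring in the frame of support_stage between 0.027 and 0.033 m and horizontal distance between spacer_ring and support_stage below 0.005 m and angle between spacer_ring's own z axis and vertical below 0.06 rad), for 0.2 s.
3. the funnel sits home on the spacer ring (z of funnel in the frame of spacer_ring between 0.025 and 0.031 m and horizontal distance between funnel and spacer_ring below 0.005 m and angle between funnel's own z axis and vertical below 0.06 rad), for 0.2 s.
4. the lid sits home on the funnel (z of lid in the frame of funnel between 0.067 and 0.073 m and horizontal distance between lid and funnel below 0.005 m and angle between lid's own z axis and vertical below 0.06 rad), for 0.2 s.
At the end, for the whole second after the job is handed in: Support stage, spacer ring, funnel and lid are stacked in this order on the filter base, each fully home in the socket below (height within 3 mm, centres within 5 mm, tilt under 0.06 rad), released and at rest (all of step 1 and all of step 2 and all of step 3 and all of step 4 and linear speed of each of support_stage, spacer_ring, funnel, lid below 0.02 m/s); the robot touches nothing.
It fails at once if the culture dish is shifted by more than 20 mm (distance of culture_dish from where it was at the start of the episode above 0.02 m).
It fails at once if the timer is shifted by more than 20 mm (distance of bench_timer from where it was at the start of the episode above 0.02 m).
It fails at once if the swab tube is shifted by more than 20 mm (distance of swab from where it was at the start of the episode above 0.02 m).
It also fails if it takes over 120 s, if anything falls off the work surface, if the arm or the gripper's body presses on something with over 40 N, if the wrist force passes 120 N, or if a joint passes its speed limit or range.

## Working session

There is one attempt and no reset: what is moved stays moved. The work goes in short steps, Python scripts to look and compute and a shell command to move; the robot and the scene stay as the last step left them, time stands still between calls to the robot, and variables do not carry over. Pictures are saved under pics/ and viewed, at most 14 in all, crops included, and the job is handed in when it is done.

```bash
mkdir -p pics; ls
python3 - <<'E'
from plant import *
import cv2
o=get_obs();print(o)
for n in("scene","top","wrist"):
    s=snapshot(n);cv2.imwrite(f"pics/{n}0.png",s["color"][:,:,::-1])
    print(n,{k:v for k,v in s.items() if k!="color"})
E
```

```text
pics
{'clock': 0.0, 'joint_pos': array([ 9.25367919e+01,  2.05911623e+01,  6.33011388e-01, -1.87971238e-02,
       -7.01372822e+01, -1.65056157e+01]), 'qvel': array([-0.00222276,  0.05262238, -0.00505817, -0.05692145,  0.05000322,
        0.01294702]), 'tau': array([ 8.63644673e-04, -5.82716274e+01,  2.93061072e+01,  6.99706972e+00,
        7.16474999e-03, -1.50871174e-04]), 'tool_pos': array([0.16291431, 0.65483624, 0.4037239 ]), 'orientation': array([ 1.79903479e+02, -1.01735719e-02, -1.39752166e+01]), 'force': array([-1.01265664, -0.89714531, -0.92489967]), 'moment': array([-0.04887129,  0.06321439,  0.03917003]), 'gripper_force': 0.0, 'opening': 0.08811629586503755}
scene {'fx': 533.1425723360178, 'fy': 533.1425723360178, 'cx': 281.3436363385565, 'cy': 212.02471540905884, 'R': array([[ 0.16660362,  0.98584348, -0.01886425],
       [ 0.61037904, -0.11813922, -0.78324999],
       [-0.77439051,  0.11897794, -0.62142062]]), 't': array([-0.0807758 , -0.25808693,  1.82078106])}
top {'fx': 408.27354322877306, 'fy': 408.27354322877306, 'cx': 282.09754240039047, 'cy': 213.4261312827767, 'R': array([[ 0.08327072, -0.9965242 , -0.00234575],
       [-0.97394996, -0.08088571, -0.2118466 ],
       [ 0.21092053,  0.01992526, -0.97730011]]), 't': array([-0.02618311,  0.49832987,  0.83945172])}
wrist {'fx': 371.88855860088967, 'fy': 371.88855860088967, 'cx': 277.8052902454448, 'cy': 213.77417341672526, 'tool_from_camera': array([[ 1.61798459e-03, -9.61866762e-01, -2.73513645e-01,
         7.50231355e-02],
       [ 9.99997982e-01,  1.23061441e-03,  1.58783385e-03,
        -7.78503501e-04],
       [-1.19069477e-03, -2.73515662e-01,  9.61866812e-01,
         2.04805605e-02],
       [ 0.00000000e+00,  0.00000000e+00,  0.00000000e+00,
         1.00000000e+00]])}
```

View pics/top0.png

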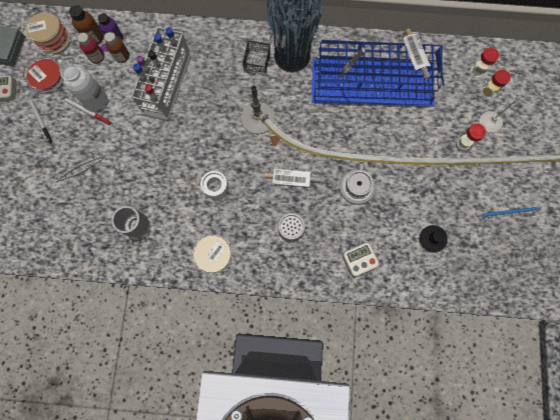

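View pics/scene0.png

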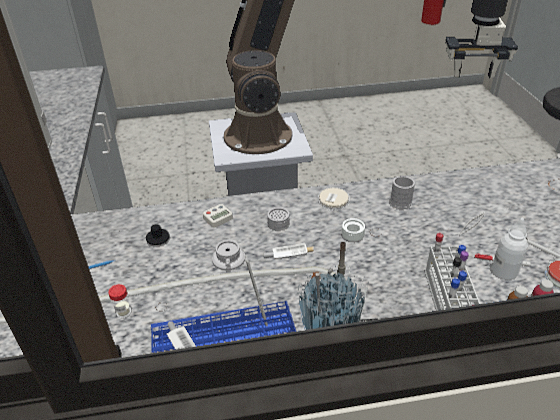

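Run:
```python
import cv2
i=cv2.imread("pics/top0.png")
a=cv2.resize(i[155:285,100:280],None,fx=4.4,fy=4.4,interpolation=cv2.INTER_CUBIC);cv2.imwrite("pics/topL.png",a)
a=cv2.resize(i[150:285,270:450],None,fx=4.4,fy=4.4,interpolation=cv2.INTER_CUBIC);cv2.imwrite("pics/topR.png",a)
```

```text
(no output)
```

View pics/topL.png

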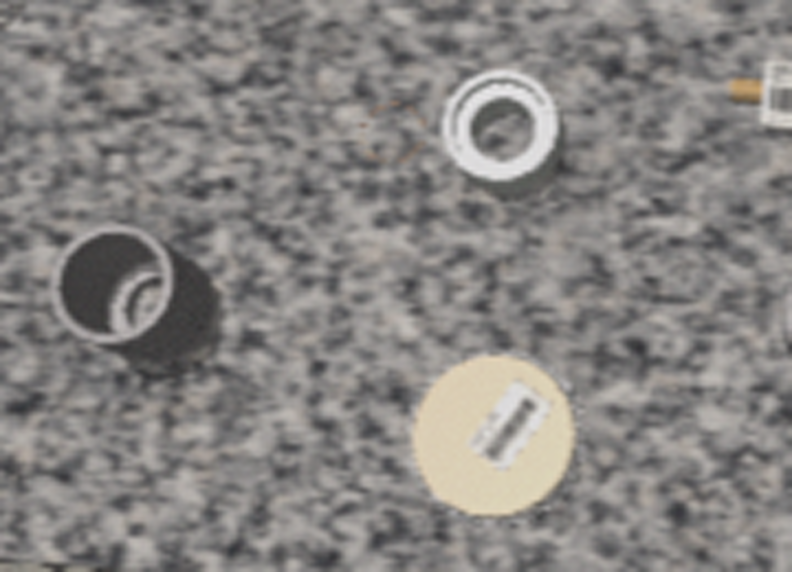

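View pics/topR.png

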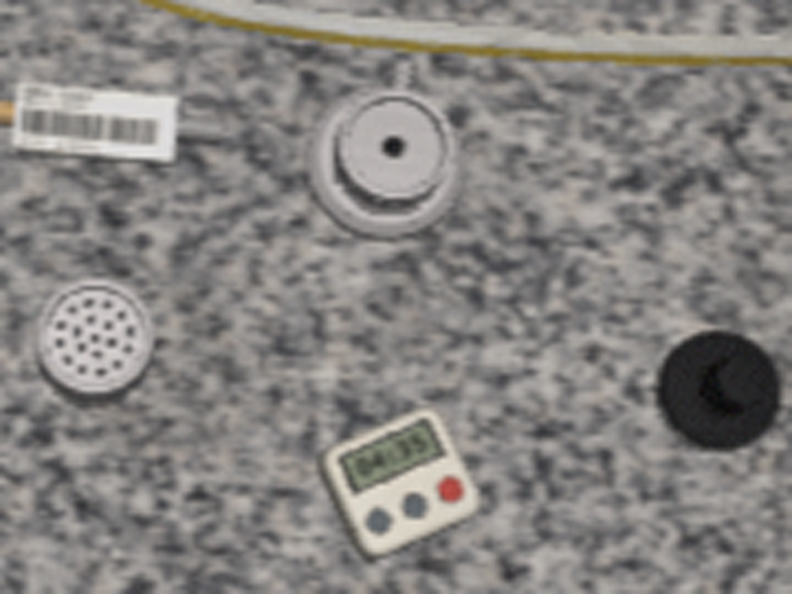

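```bash
cat > h.py <<'E'
import numpy as np, cv2
from plant import *
from scipy.spatial.transform import Rotation as Ro
def ray(K,u,v,Rwc,c,z):
    d=Rwc@np.array([(u-K["cx"])/K["fx"],(v-K["cy"])/K["fy"],1]); return c+d*(z-c[2])/d[2]
def fixed(K,u,v,z): return ray(K,u,v,K["R"].T,-K["R"].T@K["t"],z)
def wrist_pose(o,K):
    R=Ro.from_euler("xyz",o["orientation"],degrees=True).as_matrix();T=K["tool_from_camera"]
    return R@T[:3,:3], R@T[:3,3]+o["tool_pos"]
def snap(name):
    o=get_obs();s=snapshot("wrist");cv2.imwrite(f"pics/{name}.png",s["color"][:,:,::-1]);return o,s
def fit(o,s,z,dia,guess,ring=True):
    pass
def togo(xy,yaw,ztcp,o=None):
    """shift in tool axes (units of 0.025) and yaw turn units (about tool z, tool down) to reach"""
    o=o or get_obs();R=Ro.from_euler("xyz",o["orientation"],degrees=True)
    d=np.array([xy[0],xy[1],ztcp])-o["tool_pos"]
    Rt=Ro.from_euler("xyz",[180,0,yaw],degrees=True)
    return np.round(R.inv().apply(d)/.025,2), np.round(np.degrees((R.inv()*Rt).as_rotvec())/6,2)
E
python3 - <<'E'
from h import *
K=snapshot("top")
for n,u,v,z,ox,oy in [("ring",501,126,.035,100,155),("funnel",113,284,.077,100,155),("dish",494,435,.018,100,155),("base",392,147,.04,270,150),("stage",95,337,.037,270,150),("lid",719,390,.015,270,150),("timer",400,483,.022,270,150),("swab",97,122,.015,270,150)]:
    p=fixed(K,ox+(u+.5)/4.4-.5,oy+(v+.5)/4.4-.5,z);print(n,p.round(4),np.hypot(*p[:2]).round(3))
K=snapshot("scene")
for n,u,v,z in [("ring",353.5,228,.035),("funnel",402,184,.077),("base",228,247,.04),("stage",278,214,.037)]:
    print(n,fixed(K,u,v,z).round(4))
E
```

```text
ring [0.5597 0.1767 0.035 ] 0.587
funnel [0.4537 0.3455 0.077 ] 0.57
dish [0.4024 0.1644 0.018 ] 0.435
base [ 0.5859 -0.1508  0.04  ] 0.605
stage [ 0.4752 -0.0069  0.037 ] 0.475
lid [ 0.4782 -0.3273  0.015 ] 0.579
timer [ 0.4163 -0.1655  0.022 ] 0.448
swab [0.5945 0.001  0.015 ] 0.595
ring [0.5694 0.1757 0.035 ]
funnel [0.462  0.3395 0.077 ]
base [ 0.5872 -0.1508  0.04  ]
stage [ 0.4776 -0.0071  0.037 ]
```

```bash
python3 -m handwheel '[[1,0,0,0,0,0,-0.8],[1,0,0,0,0,0,-0.8],[1,0,0,0,0,0,-0.73]]'; python3 -c "
from h import *
print(togo([.475,-.007],0,.33))"
```

```text
clock: 0.62
tool_pos: [0.1629, 0.655, 0.4045]
orientation: [180.0, 0.0, 0.2]
force: [-0.2, -0.6, 0.7]
opening: 0.0876
gripper_force: 0.0
(array([12.41, 26.51,  2.99]), array([0.  , 0.  , 0.03]))
```

```bash
for i in 1; do
python3 -m handwheel '[[1,0.6,1,0,0,0,0],[1,0.6,1,0,0,0,0],[1,0.6,1,0,0,0,0],[1,0.6,1,0,0,0,0],[1,0.6,1,0,0,0,0]]'
python3 -m handwheel '[[1,0.6,1,0,0,0,0],[1,0.6,1,0,0,0,0],[1,0.6,1,0,0,0,0],[1,0.6,1,0,0,0,0],[1,0.6,1,0,0,0,0]]'
python3 -m handwheel '[[1,0.5,1,0.2,0,0,0],[1,0.5,1,0.2,0,0,0],[1,0.5,1,0.2,0,0,0],[1,0.5,1,0.2,0,0,0],[1,0.5,1,0.2,0,0,0]]'
python3 -m handwheel '[[1,0.4,1,0.2,0,0,0],[1,0.4,1,0.2,0,0,0],[1,0.4,1,0.2,0,0,0],[1,0.4,1,0.2,0,0,0],[1,0.4,1,0.2,0,0,0]]'
python3 -m handwheel '[[1,0.38,1,0.2,0,0,0],[1,0.38,1,0.2,0,0,0],[1,0.38,1,0.2,0,0,0],[1,0.38,1,0.2,0,0,0],[1,0.38,1,0.2,0,0,0]]'
python3 -m handwheel '[[1,0,1,0,0,0,0],[1,0,0.5,0,0,0,0],[1,0,0,0,0,0,0]]'
done 2>&1 | grep -E "pos|orient|err|refus"
python3 - <<'E'
from h import *
o,s=snap("w1");print(o["tool_pos"],togo([.475,-.007],0,.33))
g=cv2.cvtColor(s["color"],cv2.COLOR_RGB2GRAY)
Rw,c=wrist_pose(o,s)
u=Rw.T@(np.array([.4752,-.0069,.037])-c);print(s["cx"]+s["fx"]*u[0]/u[2],s["cy"]+s["fy"]*u[1]/u[2],s["fx"]*.06/u[2])
E
```

```text
tool_pos: [0.2385, 0.529, 0.4046]
orientation: [180.0, 0.0, 0.0]
tool_pos: [0.3138, 0.4033, 0.4048]
orientation: [-180.0, -0.0, 0.0]
tool_pos: [0.376, 0.2783, 0.3796]
orientation: [-180.0, -0.0, 0.0]
tool_pos: [0.4257, 0.1533, 0.3547]
orientation: [-180.0, -0.0, 0.0]
tool_pos: [0.473, 0.0284, 0.3297]
orientation: [-180.0, -0.0, 0.0]
tool_pos: [0.4728, -0.0083, 0.3298]
orientation: [-180.0, -0.0, -0.1]
[ 0.47283293 -0.00831507  0.32977097] (array([ 0.08, -0.03, -0.01]), array([-0.  , -0.  , -0.01]))
276.002406511843 207.88796902319044 79.17038984523873
```

View pics/w1.png

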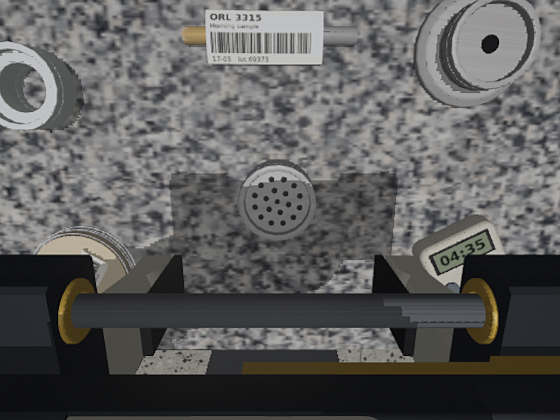

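Run:
```python
from h import *
o=get_obs();s=snapshot("wrist");Rw,c=wrist_pose(o,s)
g=cv2.cvtColor(s["color"],cv2.COLOR_RGB2GRAY)
cr=[g[150:245,230:325],g[0:100,410:540]]
a=np.hstack([cv2.resize(x,(int(x.shape[1]*380/x.shape[0]),380),interpolation=cv2.INTER_CUBIC)[:,:400] for x in cr]);cv2.imwrite("pics/w1c.png",a)
for n,u,v,z in [("stage floor",277,201,.029),("stage rim",277.5,197,.037),("base spot",490,44,.032)]: print(n,ray(s,u,v,Rw,c,z).round(4))
```

```text
stage floor [ 0.4788 -0.0071  0.029 ]
stage rim [ 0.4839 -0.0074  0.037 ]
base spot [ 0.5906 -0.1533  0.032 ]
```

View pics/w1c.png

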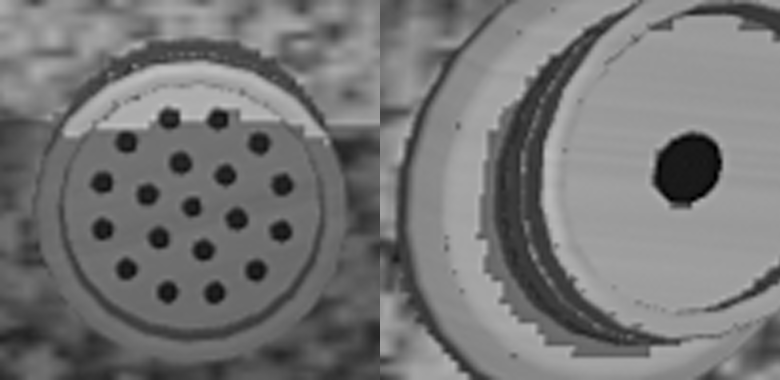

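```bash
(python3 -m handwheel '[[1,0.2,0,0.9,0,0,0],[1,0,0,1,0,0,0],[1,0,0,1,0,0,0],[1,0,0,1,0,0,0],[1,0,0,1,0,0,0]]'
python3 -m handwheel '[[1,0,0,0.5,0,0,0],[1,0,0,0.3,0,0,0],[-1,0,0,0,0,0,0],[-1,0,0,0,0,0,0],[-1,0,0,0,0,0,0]]'
python3 -m handwheel '[[-1,0,0,0,0,0,0],[-1,0,0,0,0,0,0],[-1,0,0,0,0,0,0]]'
python3 -m handwheel '[[-1,0,0,-0.5,0,0,0],[-1,0,0,-1,0,0,0],[-1,0,0,-1,0,0,0],[-1,0,0,-1,0,0,0]]'
)
```

```text
clock: 4.85
tool_pos: [0.4782, -0.0066, 0.2066]
orientation: [-180.0, -0.0, 0.1]
force: [-0.2, -0.2, 0.6]
opening: 0.0876
gripper_force: 0.0
clock: 5.48
tool_pos: [0.4783, -0.0074, 0.1878]
orientation: [-180.0, -0.1, 0.0]
force: [0.2, 0.1, 0.3]
opening: 0.0632
gripper_force: 0.0
clock: 5.85
tool_pos: [0.4783, -0.0074, 0.1877]
orientation: [-180.0, -0.0, 0.0]
force: [-1.3, -0.3, 6.4]
opening: 0.0594
gripper_force: 30.0
clock: 6.35
tool_pos: [0.4778, -0.0075, 0.276]
orientation: [-180.0, 0.0, 0.0]
force: [0.7, -0.5, -1.4]
opening: 0.0595
gripper_force: 30.0
```

```bash
(python3 -m handwheel '[[-1,0.74,0.96,0,0,0,0],[-1,0.74,0.96,0,0,0,0],[-1,0.74,0.96,0,0,0,0],[-1,0.74,0.96,0,0,0,0],[-1,0.74,0.96,0,0,0,0]]'
python3 -m handwheel '[[-1,0.77,1,0,0,0,0],[-1,0,0,0.9,0,0,0],[-1,0,0,0.6,0,0,0],[-1,0,0,0,0,0,0]]'
)
python3 - <<'E'
from h import *
print(togo([.590,-.1525],0,.2207)); o,s=snap("w2")
cv2.imwrite("pics/w2.png",s["color"][:330,100:460,::-1])
E
```

```text
clock: 6.98
tool_pos: [0.5709, -0.1283, 0.2752]
orientation: [-180.0, 0.0, 0.0]
force: [0.2, 0.6, -1.9]
opening: 0.0592
gripper_force: 30.0
clock: 7.48
tool_pos: [0.5891, -0.1522, 0.2361]
orientation: [-180.0, 0.2, 0.0]
force: [0.9, 0.0, -2.1]
opening: 0.0594
gripper_force: 30.0
(array([0.04, 0.01, 0.61]), array([-0.  ,  0.03,  0.  ]))
```

View pics/w2.png

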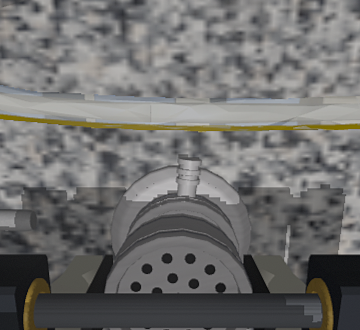

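```bash
python3 -m handwheel '[[-1,0.03,0,0.25,0,0,0],[-1,0,0,0.2,0,0,0],[-1,0,0,0,0,0,0]]'
python3 -m handwheel '[[-1,0,0,0.1,0,0,0],[-1,0,0,0.1,0,0,0],[-1,0,0,0,0,0,0]]'
```

```text
clock: 7.9
tool_pos: [0.5904, -0.1522, 0.2256]
orientation: [-180.0, 0.0, 0.0]
force: [-0.4, 0.7, -1.5]
opening: 0.0596
gripper_force: 30.0
clock: 8.28
tool_pos: [0.5906, -0.1524, 0.2208]
orientation: [180.0, 0.0, 0.0]
force: [0.2, -1.1, -2.0]
opening: 0.0593
gripper_force: 30.0
```

```bash
(python3 -m handwheel '[[-1,0,0,0.03,0,0,0],[1,0,0,0,0,0,0],[1,0,0,0,0,0,0],[1,0,0,0,0,0,0],[1,0,0,0,0,0,0]]'
python3 -m handwheel '[[1,0,0,-1,0,0,0],[1,0,0,-1,0,0,0],[1,0,0,-1,0,0,0],[1,0,0,-1,0,0,0],[1,0,0,-1,0,0,0]]'
)
python3 - <<'E'
from h import *
o,s=snap("w3");Rw,c=wrist_pose(o,s);print(o["tool_pos"])
cv2.imwrite("pics/w3c.png",cv2.resize(s["color"][130:290,170:390,::-1],None,fx=3.5,fy=3.5,interpolation=cv2.INTER_CUBIC))
E
```

```text
clock: 8.9
tool_pos: [0.5906, -0.1524, 0.2201]
orientation: [180.0, 0.0, 0.0]
force: [0.3, 0.3, 0.7]
opening: 0.0863
gripper_force: 0.0
clock: 9.52
tool_pos: [0.5905, -0.1524, 0.346]
orientation: [-180.0, 0.0, 0.0]
force: [0.0, -0.6, -0.3]
opening: 0.0874
gripper_force: 0.0
[ 0.5904963  -0.15239983  0.34596875]
```

View pics/w3c.png

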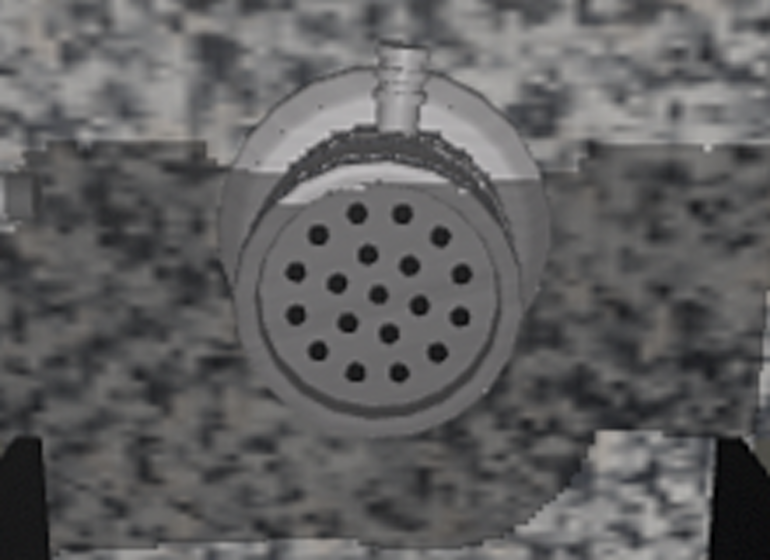

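```bash
(python3 -m handwheel '[[1,-0.1,-1,0,0,0,0],[1,-0.1,-1,0,0,0,0],[1,-0.1,-1,0,0,0,0],[1,-0.1,-1,0,0,0,0],[1,-0.1,-1,0,0,0,0]]'
python3 -m handwheel '[[1,-0.1,-1,0,0,0,0],[1,-0.1,-1,0,0,0,0],[1,-0.1,-1,0,0,0,0],[1,-0.1,-1,0,0,0,0],[1,-0.1,-1,0,0,0,0]]'
python3 -m handwheel '[[1,0,-1,0.3,0,0,0],[1,0,-1,0.3,0,0,0],[1,0,-1,0,0,0,0],[1,0,-0.1,0,0,0,0],[1,0,0,0,0,0,0]]'
)|grep -E "pos|force:"
python3 - <<'E'
from h import *
o,s=snap("w4");Rw,c=wrist_pose(o,s);print(o["tool_pos"])
oo=dict(o);oo["tool_pos"]=np.array([.5905,-.1524,.346]);oo["orientation"]=[180,0,0]
R2,c2=wrist_pose(oo,s);print("stage hole",ray(s,278,214.3,R2,c2,.062))
cv2.imwrite("pics/w4c.png",cv2.resize(s["color"][130:290,170:390,::-1],None,fx=3.5,fy=3.5,interpolation=cv2.INTER_CUBIC))
E
```

```text
tool_pos: [0.5779, -0.0266, 0.3451]
force: [0.8, 0.5, 0.1]
gripper_force: 0.0
tool_pos: [0.5654, 0.0984, 0.3451]
force: [0.5, -0.4, -1.1]
gripper_force: 0.0
tool_pos: [0.5655, 0.1753, 0.3303]
force: [-0.7, -0.1, 0.3]
gripper_force: 0.0
[0.56553236 0.17526849 0.33031452]
stage hole [ 0.59025449 -0.152519    0.062     ]
```

View pics/w4c.png

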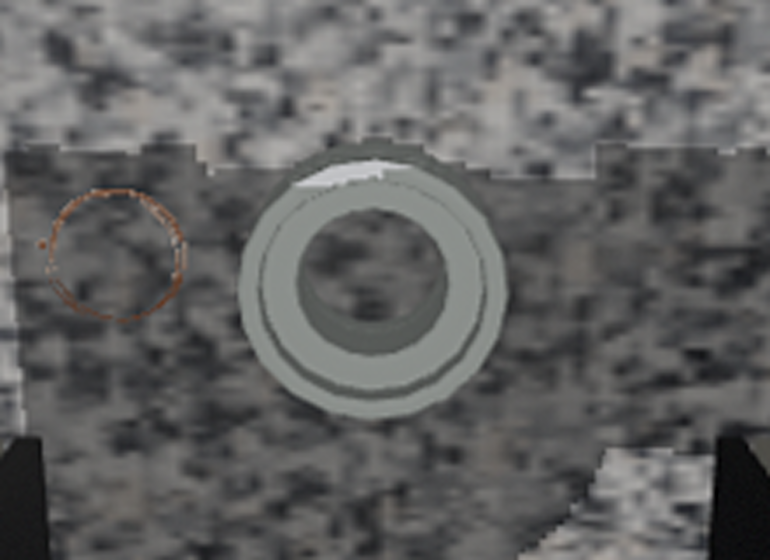

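Run:
```python
from h import *
o=get_obs();s=snapshot("wrist");Rw,c=wrist_pose(o,s)
for u,v,z in [(276.4,210.3,.027),(276.6,212,.035)]:
    p=ray(s,u,v,Rw,c,z);print(p, togo(p[:2],0,.185))
```

```text
[0.56306573 0.17600683 0.027     ] (array([-0.1 , -0.05,  5.81]), array([-0., -0., -0.]))
[0.56390999 0.17583699 0.035     ] (array([-0.07, -0.05,  5.81]), array([-0., -0., -0.]))
```

```bash
(python3 -m handwheel '[[1,-0.09,-0.04,0.8,0,0,0],[1,0,0,1,0,0,0],[1,0,0,1,0,0,0],[1,0,0,1,0,0,0],[1,0,0,1,0,0,0]]'
python3 -m handwheel '[[1,0,0,0.7,0,0,0],[1,0,0,0.3,0,0,0],[-1,0,0,0,0,0,0],[-1,0,0,0,0,0,0],[-1,0,0,0,0,0,0]]'
python3 -m handwheel '[[-1,0,0,0,0,0,0],[-1,0,0,0,0,0,0],[-1,0,0,0,0,0,0]]'
python3 -m handwheel '[[-1,0,0,-0.5,0,0,0],[-1,0,0,-1,0,0,0],[-1,0,0,-1,0,0,0],[-1,0,0,-1,0,0,0],[-1,0,0,-1,0,0,0]]'
python3 -m handwheel '[[-1,0.1,1,0,0,0,0],[-1,0.1,1,0,0,0,0],[-1,0.1,1,0,0,0,0],[-1,0.1,1,0,0,0,0],[-1,0.1,1,0,0,0,0]]'
python3 -m handwheel '[[-1,0.1,1,0,0,0,0],[-1,0.1,1,0,0,0,0],[-1,0.1,1,0,0,0,0],[-1,0.1,1,0,0,0,0],[-1,0.1,1,0,0,0,0]]'
python3 -m handwheel '[[-1,0.06,1,0,0,0,0],[-1,0,1,0,0,0,0],[-1,0,1,0,0,0,0],[-1,0,0.15,0,0,0,0],[-1,0,0,0,0,0,0]]'
)|grep -E "pos|orie|force:|opening"
python3 - <<'E'
from h import *
print(togo([.5903,-.1525],0,.248))
E
```

```text
tool_pos: [0.5635, 0.1754, 0.2098]
orientation: [-180.0, -0.0, -0.0]
force: [-0.2, 0.7, -0.9]
opening: 0.0876
gripper_force: 0.0
tool_pos: [0.5636, 0.1762, 0.186]
orientation: [-180.0, -0.1, 0.0]
force: [-0.1, 0.2, 0.8]
opening: 0.0632
gripper_force: 0.0
tool_pos: [0.5635, 0.1763, 0.1859]
orientation: [-180.0, -0.1, 0.0]
force: [0.1, -0.5, 6.3]
opening: 0.0603
gripper_force: 30.0
tool_pos: [0.563, 0.176, 0.299]
orientation: [-180.0, 0.0, 0.0]
force: [-0.1, 0.5, -1.9]
opening: 0.0599
gripper_force: 30.0
tool_pos: [0.5756, 0.0503, 0.2982]
orientation: [-180.0, -0.0, 0.0]
force: [-0.2, -0.7, -0.2]
opening: 0.0601
gripper_force: 30.0
tool_pos: [0.5882, -0.0747, 0.2982]
orientation: [-180.0, -0.0, 0.0]
force: [0.2, -0.9, -0.4]
opening: 0.06
gripper_force: 30.0
tool_pos: [0.5897, -0.1527, 0.2979]
orientation: [-180.0, -0.0, -0.0]
force: [0.3, 0.0, -1.0]
opening: 0.0598
gripper_force: 30.0
(array([ 0.02, -0.01,  1.99]), array([-0., -0., -0.]))
```

```bash
(python3 -m handwheel '[[-1,0.02,0,0.8,0,0,0],[-1,0,0,0.6,0,0,0],[-1,0,0,0.2,0,0,0],[-1,0,0,0.2,0,0,0],[-1,0,0,0,0,0,0]]'
python3 -m handwheel '[[-1,0,0,0.1,0,0,0],[-1,0,0,0.08,0,0,0],[-1,0,0,0,0,0,0]]')|grep -E "pos|orie|force:|opening"
```

```text
tool_pos: [0.5904, -0.1526, 0.2526]
orientation: [180.0, 0.0, 0.0]
force: [-0.7, -0.3, -0.6]
opening: 0.0605
gripper_force: 30.0
tool_pos: [0.5905, -0.1527, 0.2489]
orientation: [180.0, -0.0, 0.0]
force: [-1.5, 0.7, 4.0]
opening: 0.06
gripper_force: 30.0
```

```bash
(python3 -m handwheel '[[1,0,0,0,0,0,0],[1,0,0,0,0,0,0],[1,0,0,0,0,0,0],[1,0,0,0,0,0,0]]'
python3 -m handwheel '[[1,0,0,-1,0,0,0],[1,0,0,-1,0,0,0],[1,0,0,-1,0,0,0],[1,0,0,-1,0,0,0],[1,0,0,-1,0,0,0]]'
)|grep -E "pos|force:"; python3 -c "
from h import *
o,s=snap('w5');print(o['tool_pos'])"
(python3 -m handwheel '[[1,-0.27,-1,0,0,0,0],[1,-0.27,-1,0,0,0,0],[1,-0.27,-1,0,0,0,0],[1,-0.27,-1,0,0,0,0],[1,-0.27,-1,0,0,0,0]]'
python3 -m handwheel '[[1,-0.27,-1,0,0,0,0],[1,-0.27,-1,0,0,0,0],[1,-0.27,-1,0,0,0,0],[1,-0.27,-1,0,0,0,0],[1,-0.27,-1,0,0,0,0]]'
python3 -m handwheel '[[1,-0.27,-1,0,0,0,0],[1,-0.27,-1,0,0,0,0],[1,-0.27,-1,0,0,0,0],[1,-0.27,-1,0,0,0,0],[1,-0.27,-1,0,0,0,0]]'
python3 -m handwheel '[[1,-0.27,-1,0,0,0,0],[1,-0.27,-1,0,0,0,0],[1,-0.27,-1,0,0,0,0],[1,-0.27,-1,0,0,0,0],[1,-0.27,-0.9,0,0,0,0]]'
python3 -m handwheel '[[1,0,0,0,0,0,0]]'
)|grep -E "pos|force:"
python3 - <<'E'
from h import *
o,s=snap("w6");print(o["tool_pos"])
f=lambda n:cv2.resize(cv2.imread(f"pics/{n}.png")[130:280,178:378],None,fx=2,fy=2,interpolation=cv2.INTER_CUBIC)
cv2.imwrite("pics/w56.png",np.hstack([f("w5"),f("w6")]))
E
```

```text
tool_pos: [0.5904, -0.1527, 0.248]
force: [0.7, -0.5, 0.2]
gripper_force: 0.0
tool_pos: [0.5902, -0.1527, 0.374]
force: [-0.4, 0.1, -0.1]
gripper_force: 0.0
[ 0.59024513 -0.1526653   0.37395025]
tool_pos: [0.5563, -0.0269, 0.373]
force: [0.5, 0.3, -1.2]
gripper_force: 0.0
tool_pos: [0.5225, 0.0981, 0.3731]
force: [-0.5, -0.5, -0.4]
gripper_force: 0.0
tool_pos: [0.4887, 0.2231, 0.3731]
force: [-0.2, -0.4, 0.1]
gripper_force: 0.0
tool_pos: [0.4549, 0.3458, 0.373]
force: [0.3, 0.8, -0.6]
gripper_force: 0.0
tool_pos: [0.4548, 0.3462, 0.3729]
force: [-0.2, 0.3, -0.4]
gripper_force: 0.0
[0.45483259 0.34621174 0.37291195]
```

View pics/w56.png

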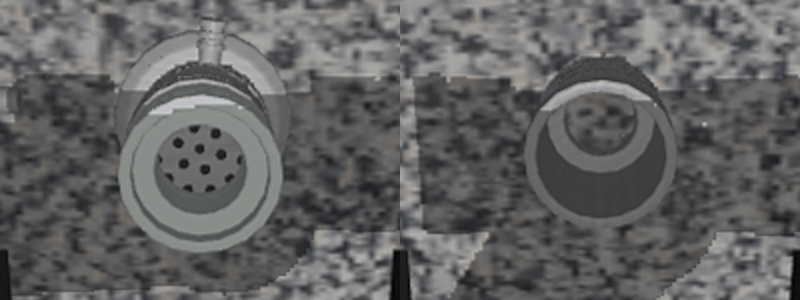

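Run:
```python
from h import *
o=get_obs();s=snapshot("wrist");Rw,c=wrist_pose(o,s)
p=ray(s,278.2,207.3,Rw,c,.077);print(p, togo(p[:2],0,.204))
d=np.array([.59025,-.15267,.37395])-o["tool_pos"]
p=ray(s,278,214.5,Rw,c+d,.098);print(p)
```

```text
[0.45681198 0.34502331 0.077     ] (array([ 0.07, -0.01,  6.76]), array([0.  , 0.  , 0.01]))
[ 0.59207489 -0.15287802  0.098     ]
```

```bash
(python3 -m handwheel '[[1,0.07,0.02,0.8,0,0,0],[1,0,0,1,0,0,0],[1,0,0,1,0,0,0],[1,0,0,1,0,0,0],[1,0,0,1,0,0,0]]'
python3 -m handwheel '[[1,0,0,1,0,0,0],[1,0,0,0.7,0,0,0],[1,0,0,0.25,0,0,0],[-1,0,0,0,0,0,0],[-1,0,0,0,0,0,0]]'
python3 -m handwheel '[[-1,0,0,0,0,0,0],[-1,0,0,0,0,0,0],[-1,0,0,0,0,0,0],[-1,0,0,0,0,0,0]]'
python3 -m handwheel '[[-1,0,0,-0.5,0,0,0],[-1,0,0,-1,0,0,0],[-1,0,0,-1,0,0,0],[-1,0,0,-1,0,0,0],[-1,0,0,-1,0,0,0]]'
python3 -m handwheel '[[-1,0,0,-0.8,0,0,0],[-1,0,0,0,0,0,0]]'
)|grep -E "pos|orie|force:|opening"
```

```text
tool_pos: [0.4573, 0.3435, 0.2526]
orientation: [-180.0, -0.0, -0.0]
force: [-0.5, 1.0, -0.5]
opening: 0.0878
gripper_force: 0.0
tool_pos: [0.4573, 0.3444, 0.2053]
orientation: [-179.9, -0.0, 0.0]
force: [0.3, 0.3, -0.1]
opening: 0.0728
gripper_force: 0.0
tool_pos: [0.4573, 0.3448, 0.2052]
orientation: [-179.9, -0.1, 0.0]
force: [-0.5, 0.6, 6.2]
opening: 0.0604
gripper_force: 30.0
tool_pos: [0.4566, 0.3438, 0.3178]
orientation: [180.0, 0.1, -0.0]
force: [-0.6, 0.1, -2.9]
opening: 0.0602
gripper_force: 30.0
tool_pos: [0.4571, 0.3443, 0.3385]
orientation: [-179.9, -0.1, 0.0]
force: [-0.2, 0.0, -2.8]
opening: 0.0602
gripper_force: 30.0
```

```bash
(python3 -m handwheel '[[-1,0.27,1,0,0,0,0],[-1,0.27,1,0,0,0,0],[-1,0.27,1,0,0,0,0],[-1,0.27,1,0,0,0,0],[-1,0.27,1,0,0,0,0]]'
python3 -m handwheel '[[-1,0.27,1,0,0,0,0],[-1,0.27,1,0,0,0,0],[-1,0.27,1,0,0,0,0],[-1,0.27,1,0,0,0,0],[-1,0.27,1,0,0,0,0]]'
python3 -m handwheel '[[-1,0.27,1,0,0,0,0],[-1,0.27,1,0,0,0,0],[-1,0.27,1,0,0,0,0],[-1,0.27,1,0,0,0,0],[-1,0.27,1,0,0,0,0]]'
python3 -m handwheel '[[-1,0.27,1,0,0,0,0],[-1,0.27,1,0,0,0,0],[-1,0.27,1,0,0,0,0],[-1,0.27,1,0,0,0,0],[-1,0.23,0.88,0,0,0,0]]'
python3 -m handwheel '[[-1,0,0,0,0,0,0],[-1,0,0,0,0,0,0]]'
)|grep -E "pos|orie|force:|opening"; python3 -c "
from h import *
print(togo([.5910,-.1527],0,.2962))"
```

```text
tool_pos: [0.4905, 0.2174, 0.3356]
orientation: [179.9, 0.1, -0.0]
force: [0.3, -0.9, -1.3]
opening: 0.0606
gripper_force: 30.0
tool_pos: [0.524, 0.0925, 0.3356]
orientation: [179.9, 0.1, -0.0]
force: [0.6, 0.2, -2.0]
opening: 0.0604
gripper_force: 30.0
tool_pos: [0.5576, -0.0323, 0.3355]
orientation: [180.0, 0.2, -0.0]
force: [0.4, -0.2, -2.6]
opening: 0.0602
gripper_force: 30.0
tool_pos: [0.5902, -0.1543, 0.3353]
orientation: [-180.0, 0.2, -0.0]
force: [0.6, -0.8, -2.8]
opening: 0.0602
gripper_force: 30.0
tool_pos: [0.5904, -0.153, 0.3359]
orientation: [-180.0, 0.1, -0.0]
force: [-0.0, 0.6, -3.1]
opening: 0.0603
gripper_force: 30.0
(array([ 0.03, -0.01,  1.59]), array([-0.  ,  0.02, -0.01]))
```

```bash
(python3 -m handwheel '[[-1,0.03,0,0.8,0,0,0],[-1,0,0,0.2,0,0,0],[-1,0,0,0.2,0,0,0],[-1,0,0,0.15,0,0,0],[-1,0,0,0,0,0,0]]'
python3 -m handwheel '[[-1,0,0,0.1,0,0,0],[-1,0,0,0.1,0,0,0],[-1,0,0,0.05,0,0,0],[-1,0,0,0,0,0,0]]')|grep -E "pos|orie|force:|opening"
```

```text
tool_pos: [0.5918, -0.1526, 0.3031]
orientation: [180.0, 0.0, 0.0]
force: [0.7, -0.2, -2.5]
opening: 0.0608
gripper_force: 30.0
tool_pos: [0.5918, -0.1527, 0.2968]
orientation: [180.0, 0.0, 0.0]
force: [0.7, -0.5, -2.3]
opening: 0.0603
gripper_force: 30.0
```

```bash
(python3 -m handwheel '[[-1,0,0,0.04,0,0,0],[-1,0,0,0,0,0,0]]'
python3 -m handwheel '[[1,0,0,0,0,0,0],[1,0,0,0,0,0,0],[1,0,0,0,0,0,0],[1,0,0,0,0,0,0]]'
python3 -m handwheel '[[1,0,0,-1,0,0,0],[1,0,0,-1,0,0,0],[1,0,0,-1,0,0,0],[1,0,0,-1,0,0,0],[1,0,0,-1,0,0,0]]'
)|grep -E "pos|force:"; python3 -c "
from h import *
o,s=snap('w7');print(o['tool_pos'])"
(python3 -m handwheel '[[1,-0.6,1,0,0,0,0],[1,-0.6,1,0,0,0,0],[1,-0.6,1,0,0,0,0],[1,-0.6,1,0,0,0,0],[1,-0.6,1,1,0,0,0]]'
python3 -m handwheel '[[1,-0.7,1,1,0,0,0],[1,-0.7,1,1,0,0,0],[1,0,0,0.6,0,0,0],[1,0,0,0,0,0,0]]'
)|grep -E "pos|force:"
python3 - <<'E'
from h import *
o,s=snap("w8");print(o["tool_pos"])
f=lambda n:cv2.resize(cv2.imread(f"pics/{n}.png")[110:290,178:378],None,fx=2,fy=2,interpolation=cv2.INTER_CUBIC)
cv2.imwrite("pics/w78.png",np.hstack([f("w7"),cv2.convertScaleAbs(f("w8"),alpha=1.8,beta=20)]))
E
```

```text
tool_pos: [0.592, -0.1527, 0.2963]
force: [-1.0, -0.2, -0.8]
gripper_force: 30.0
tool_pos: [0.5919, -0.1527, 0.296]
force: [0.2, -0.0, -0.4]
gripper_force: 0.0
tool_pos: [0.5918, -0.1526, 0.4218]
force: [0.4, -0.2, 0.8]
gripper_force: 0.0
[ 0.59176303 -0.15264417  0.42178358]
tool_pos: [0.5169, -0.2786, 0.3975]
force: [0.5, -0.4, -1.5]
gripper_force: 0.0
tool_pos: [0.4817, -0.3276, 0.3299]
force: [-0.2, -0.4, -0.3]
gripper_force: 0.0
[ 0.48170994 -0.32756229  0.32987802]
```

View pics/w78.png

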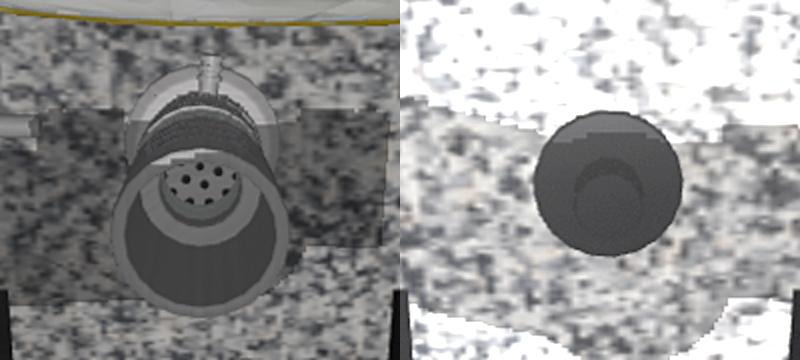

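Run:
```python
from h import *
o=get_obs();s=snapshot("wrist");Rw,c=wrist_pose(o,s)
for u,v,z in[(282.2,201.5,.015),(282.2,212,.045)]:
    p=ray(s,u,v,Rw,c,z);print(p, togo(p[:2],0,.197))
d=np.array([.59176,-.15264,.42178])-o["tool_pos"]
p=ray(s,278.2,227,Rw,c+d,.168);print(p)
```

```text
[ 0.48368915 -0.33111294  0.015     ] (array([0.04, 0.15, 5.38]), array([ 0.  , -0.01,  0.01]))
[ 0.48316422 -0.33072661  0.045     ] (array([0.02, 0.13, 5.38]), array([ 0.  , -0.01,  0.01]))
[ 0.59136144 -0.1528591   0.168     ]
```

```bash
(python3 -m handwheel '[[0.2,0.04,0.14,0.8,0,0,0],[0.2,0,0,1,0,0,0],[0.2,0,0,1,0,0,0],[0.2,0,0,1,0,0,0],[0.2,0,0,0.9,0,0,0]]'
python3 -m handwheel '[[0.2,0,0,0.4,0,0,0],[0.2,0,0,0.2,0,0,0],[-1,0,0,0,0,0,0],[-1,0,0,0,0,0,0],[-1,0,0,0,0,0,0]]'
python3 -m handwheel '[[-1,0,0,0,0,0,0],[-1,0,0,0,0,0,0],[-1,0,0,0,0,0,0],[-1,0,0,0,0,0,0],[-1,0,0,0,0,0,0]]'
python3 -m handwheel '[[-1,0,0,0,0,0,0],[-1,0,0,0,0,0,0]]'
)|grep -E "pos|orie|force:|opening"
```

```text
tool_pos: [0.4841, -0.3307, 0.2138]
orientation: [180.0, -0.1, 0.1]
force: [1.0, 0.0, 0.2]
opening: 0.0529
gripper_force: 0.0
tool_pos: [0.4831, -0.3313, 0.1991]
orientation: [180.0, -0.1, 0.0]
force: [-0.1, -0.0, 0.6]
opening: 0.0281
gripper_force: 0.0
tool_pos: [0.4831, -0.3313, 0.199]
orientation: [180.0, -0.0, 0.0]
force: [-0.9, 0.7, 5.6]
opening: 0.0251
gripper_force: 30.0
tool_pos: [0.4831, -0.3312, 0.199]
orientation: [180.0, -0.0, 0.0]
force: [-1.3, 1.1, 5.6]
opening: 0.0252
gripper_force: 30.0
```

```bash
(python3 -m handwheel '[[-1,0,0,-0.5,0,0,0],[-1,0,0,-1,0,0,0],[-1,0,0,-1,0,0,0],[-1,0,0,-1,0,0,0],[-1,0,0,-1,0,0,0]]'
python3 -m handwheel '[[-1,0,0,-1,0,0,0],[-1,0,0,-1,0,0,0],[-1,0,0,-1,0,0,0],[-1,0,0,-0.2,0,0,0]]'
python3 -m handwheel '[[-1,0.54,-0.9,0,0,0,0],[-1,0.54,-0.9,0,0,0,0],[-1,0.54,-0.9,0,0,0,0],[-1,0.54,-0.9,0,0,0,0],[-1,0.54,-0.9,0,0,0,0]]'
python3 -m handwheel '[[-1,0.54,-0.9,0,0,0,0],[-1,0.54,-0.9,0,0,0,0],[-1,0.54,-0.83,0,0,0,0],[-1,0,0,0,0,0,0],[-1,0,0,0,0,0,0]]'
)|grep -E "pos|orie|force:|opening"; python3 -c "
from h import *
print(togo([.5916,-.1527],0,.360))
o,s=snap('w9');cv2.imwrite('pics/w9c.png',s['color'][100:400,130:430,::-1])"
```

```text
tool_pos: [0.4826, -0.3311, 0.3122]
orientation: [-180.0, -0.0, 0.0]
force: [0.4, 0.2, -1.0]
opening: 0.0255
gripper_force: 30.0
tool_pos: [0.483, -0.3313, 0.3931]
orientation: [179.9, -0.2, 0.0]
force: [0.6, 0.1, -1.2]
opening: 0.0253
gripper_force: 30.0
tool_pos: [0.5504, -0.2178, 0.3901]
orientation: [-180.0, 0.1, -0.0]
force: [0.3, -0.7, -0.5]
opening: 0.0252
gripper_force: 30.0
tool_pos: [0.5907, -0.1529, 0.3905]
orientation: [-180.0, 0.1, 0.0]
force: [-0.7, 0.5, -1.8]
opening: 0.0253
gripper_force: 30.0
(array([ 0.04, -0.01,  1.22]), array([-0.  ,  0.01,  0.  ]))
```

View pics/w9c.png

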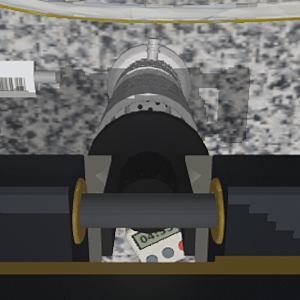

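The lid (centred near crop column 149) hangs level above the stack, and the funnel and the pieces below it line up with it. Lowering it now.

```bash
(python3 -m handwheel '[[-1,0.04,0,0.6,0,0,0],[-1,0,0,0.2,0,0,0],[-1,0,0,0.15,0,0,0],[-1,0,0,0,0,0,0]]'
python3 -m handwheel '[[-1,0,0,0.1,0,0,0],[-1,0,0,0.1,0,0,0],[-1,0,0,0.04,0,0,0],[-1,0,0,0,0,0,0]]')|grep -E "pos|orie|force:|opening"
```

```text
tool_pos: [0.5918, -0.153, 0.3668]
orientation: [180.0, 0.0, 0.0]
force: [-0.8, -1.1, -0.7]
opening: 0.025
gripper_force: 30.0
tool_pos: [0.5919, -0.1529, 0.3611]
orientation: [-180.0, 0.0, 0.0]
force: [-0.3, -1.0, -1.4]
opening: 0.0253
gripper_force: 30.0
```

```bash
(python3 -m handwheel '[[-1,0,0,0.04,0,0,0],[-1,0,0,0,0,0,0],[0.5,0,0,0,0,0,0],[0.5,0,0,0,0,0,0],[0.5,0,0,0,0,0,0]]'
python3 -m handwheel '[[0.5,0,0,0,0,0,0],[0.5,0,0,-1,0,0,0],[0.5,0,0,-1,0,0,0],[0.5,0,0,-1,0,0,0],[0.5,-1,0,-0.2,0,0,0]]'
python3 -m handwheel '[[0.5,-1,0,0,0,0,0],[0.5,-1,0,0,0,0,0],[0.5,-1,0,0,0,0,0],[0.5,-0.5,0,0,0,0,0],[0.5,0,0,0,0,0,0]]'
)|grep -E "pos|force:|opening"
python3 - <<'E'
from h import *
a=snapshot("scene")["color"][140:320,150:390,::-1]
o,s=snap("w10")
cv2.imwrite("pics/fin.png",np.hstack([cv2.resize(a,(480,360),interpolation=cv2.INTER_CUBIC),s["color"][0:360,150:450,::-1]]))
E
```

```text
tool_pos: [0.5919, -0.1529, 0.3603]
force: [-1.2, -0.1, -0.8]
opening: 0.0497
gripper_force: 0.0
tool_pos: [0.5678, -0.1529, 0.4416]
force: [-1.4, 0.5, 0.6]
opening: 0.0654
gripper_force: 0.0
tool_pos: [0.4791, -0.153, 0.4407]
force: [0.8, -0.4, 0.5]
opening: 0.0656
gripper_force: 0.0
```

View pics/fin.png

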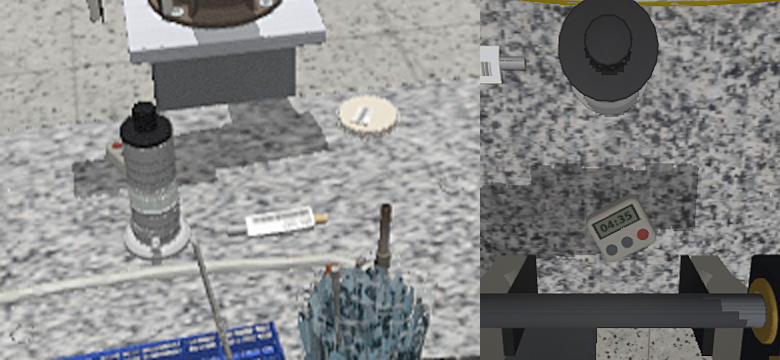

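The stack stands upright on its base with the lid flush on the funnel. The dish, timer and swab are where they were, and the gripper is clear.

```bash
python3 -c "
from plant import *
print(close_job())"
```

```text
the job is handed in; nothing more can be done
None
```

I stacked the stage, spacer ring, funnel and lid on the base in that order and handed the job in; no verdict came back. The last pictures show the stack upright with the lid flush, the bystanders where they lay, and the gripper clear.

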